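# Back the indexing head off by one notch

### The arm

A 6-joint arm with a two-finger parallel gripper is mounted at the origin on the work surface. World frame = base frame: x ahead of the robot, y to its left, z up, the work surface at z = 0. Lengths are in m, angles in degrees, forces in N, time in s.
With the tool pointing down it reaches from about 0.325 to 0.775 m from the base axis. Payload 5.5 kg.
Tool frame: the origin (TCP) lies between the finger pads; the fingertips stand ahead of it and the grasp point (between the pads) lies 6 mm ahead of it (robot.tip_reach is the z of the fingertips in the tool frame, in m); z points along the fingers, y is the line along which they close (so a half turn about z gives the same grasp; the last joint's range is limited). The gripper opens to 88 mm and grips with 3 to 60 N. Pads are 20 mm wide; open, the fingers measure 115 mm over their backs; the gripper's body (75 mm by 178 mm) begins 61 mm behind the grasp point.
Start: joints at [68.085, 5.22, 70.514, -0, 104.267, -3.249], TCP at [0.192, 0.568, 0.248] pointing down, gripper open.
Joint ranges: [-164.24, 164.24], [-49.07, 125.15], [9.68, 141.18], [-86.29, 266.29], [3.28, 154.24], [-151.56, 151.56]. Speed limits (degrees/s): [147.25, 147.25, 172.46, 180, 180, 180].

### API

Orientations are given as [roll, pitch, yaw] about the fixed x, y, z axes, in that order (R = Rz(yaw) Ry(pitch) Rx(roll)).
In Python, from workcell import robot, snapshot, get_calibration, ticket, finder gives the robot as it stands.
- The arm moves only by the tool servo_tool, never from a script. Its argument "series" is a list of rows, each an object with "gripper": the finger opening in mm, from 0 to 87.8; "delta_pos": the shift along the tool's x, y, z in mm, a list of three; "turn": the turn about the tool's z in degrees. A call has exactly 8 rows; each row shifts and turns the commanded pose from where the row before left it, along the tool's axes as they then stand; what a row does not reach is not made up. A row lasts 1/8 s, in which the tool goes at most 62.5 mm and 10.7 degrees, less where a joint would pass 70% of its speed; a pose out of reach is approached as far as the arm can. A call is refused whole if a number of a shift passes 62.5 or a number of a turn 10.7, either way. A call with a gripper value outside its range is refused whole. The fingers move at their own pace and stop on an object; "newtons" is the grip in N (left out, the last holds). Time passes only in rows, so rows that do not move let the fingers close, or fill a call up. It gives the time, the measured TCP pose, the force, the opening and the grip force at its end, in the units of the state.
- robot.get_state(): the state, without advancing time (a new reading comes with each control period).
- snapshot(name): name is "side" or "top"; returns the picture (384x512x3 uint8, red, green, blue); there is no depth.
- get_calibration(name): a dict with "fovy" (degrees; the focal length in pixels is half the picture's height over the tangent of half this angle, whatever the lens; pixels are square), "cx", "cy" (the principal point, pixels), "dist" ([k1, k2, p1, p2, k3] as OpenCV has them; the pictures are not rectified), "position" and "orientation" of the camera in the world. Camera axes: x right, y down, z forward; pixel columns grow to the right and rows downward; lengths in m; the calibration is good to about 2 mm. A picture is of the moment at which its call begins. get_calibration takes no time and is no camera call.
- ticket.job_done(): hands the job in; it is judged then, once.
Trained networks look in the newest picture that a camera, given by its name, has taken for a name from the list of things; names that differ only in an ending like _2 or _b are one class to them, and where a whole thing is asked for, a point or a joint stands for the part that bears it (a point fixed in the world has none). Each returns a list of dicts, best first, with "confidence" (0 to 1); they miss things now and then, are a little off and sometimes report something else, mostly with a low value. They report only what shows in the picture. A call takes as long as a camera call.
- finder.look_for(camera, query): "pixel" ([row, column] in pixels, amid what is visible of it).
- finder.trace(camera, query): "region" (384x512 bool, what is visible of it) and "pixel" ([row, column] in pixels, amid what is visible of it).
The state is a dict: "time": time; "joint_pos": joint angles; "joint_vel": joint speeds; "joint_torque": joint torques, N m; "tool_pos": TCP position; "tool_rot": TCP orientation; "force": force on the tool from outside, world axes, zero at the start; "wrist_torque": the same for the moment, N m; "grip_width": finger opening in m; "gripper_force": force on a finger pad.
Only numpy, scipy, OpenCV 4.12 (cv2) and the standard library are available. Lean on these libraries where they do the work, as an engineer would, in place of code of your own. Each camera call takes 0.05 s, during which the arm holds its last target. There are 200 camera calls.

### The job

The ratchet indexing head on the microscope bench was wound one notch too far. With a fingertip lift the pawl by its side pin, up and over until it rests tipped back clear of the teeth, then push a spoke to turn the wheel backward (top towards the pawl's side) by one notch, and finally tip the pawl forward again so that it drops fully home in that next notch. Nothing needs gripping or picking up: leave the things lying around where they are.

Things in the scene. Friction and masses are not known exactly. Their poses are not given: they have to be found in the camera images.
- head: Grey cast indexing head bolted to the bench. Origin: at bench height under the wheel's shaft, in the ratchet wheel's mid-plane. x: level fore-and-aft line (-x, the pawl's side, is towards the robot at yaw 0), y: along the shaft, z up; yaw within 0.5 rad. Casting: y 18 to 40 mm, x -97 to 38, up to 129 mm high; base plate 12 mm thick, x -120 to 70, y -45 to 85 mm.
- wheel_centre (a point): Centre of the toothed ratchet wheel, on the level shaft 95 mm above the bench. Steel wheel, 112 mm across the tips, 16 mm thick (head y -8 to 8 mm), 10 saw teeth 12 mm deep, 36 degrees apart.
- capstan (a point): On the same shaft, head y = 85 mm: centre of five plain round radial spokes that turn with the wheel, 10 mm thick, 72 degrees apart, rounded tips 78 mm from the shaft; hub 34 mm across, y 72 to 98 mm; beyond it a faceplate 48 mm across, y 104 to 134 mm.
- spoke_tip (a point): Rounded tip of the spoke nearest upright at the start, leaning 20 to 24 degrees from upright to the head's +x side (head y = 85 mm, 78 mm from the shaft, about 167 mm above the bench). It turns with the wheel; to go back a notch it is pushed towards head -x until it leans 12 to 16 degrees the other way.
- wheel (a joint): Turn of wheel and spokes, rad; grows BACKWARD (top towards head -x). A notch is 0.628. Start: -0.10 to -0.04, with play; with the pawl down it goes back only to 0; forward, teeth slip under the pawl. In the next notch the pawl drops home at 0.49 to 0.62; beyond, it lands on a tooth tip; well below, on a slope. Friction 0.12 N m (2 N at a spoke's tip): it stays where left.
- pawl (a joint): Pawl angle, rad: 0 = down in the notch, its bar sloping up 30 degrees from the pivot to the wheel; grows as the nose is lifted up and over towards head -x. Clear of the teeth above 0.35. Balanced upright at about 0.87; past that it falls back to a stop at 1.4 and stays; pushed the other way past upright it drops onto the wheel. Steel, 68 mm long, 12 mm thick, about 80 g, moved with 1 N.
- pawl_pivot (a point): The pawl's pivot, a pin along head y: head x = -83, y = 0, z = 114 mm.
- pawl_pin (a point): Middle of the finger pin on the pawl's upper side: level, 9 mm thick, sticking out sideways to head y = -6 to -58 mm, 14 mm ball on its end; this point is at y = -36, 52 mm from the pivot. Pawl down: head x = -49, z = 154 mm; half-way: x -83, z 166; tipped back: x -116, z 154. A finger beside it, reaching below it and pushed level along head x, carries it over. Free space around and under it.
- jar: Bystander, loose: amber glass jar, 42 mm across, 55 mm tall; origin at the centre of its underside.
- slide_box: Bystander, loose: slide box 85 x 60 x 28 mm; origin at the centre of its underside.
- screwdriver: Bystander, loose: screwdriver 160 mm long, lying flat; origin at the centre of its underside.
- dish: Bystander, loose: glass dish 90 mm across, 16 mm high; origin at the centre of its underside.
- beaker: Bystander, loose: glass beaker 68 mm across, 85 mm tall; origin at the centre of its underside.
- wrench: Bystander, loose: small wrench 130 mm long, lying flat; origin at the centre of its underside.
- post: Bystander, loose: aluminium post 25 mm across, 60 mm tall, standing; origin at the centre of its underside.

How it is judged (in metres and radians):
On the way, in this order (a step that is already met when the one before it is completed fails the run):
1. the pawl is lifted and tipped back past upright while the wheel is still in its first notch (value of joint pawl above 1.1 rad and value of joint wheel between -0.25 and 0.2 rad), for 0.2 s.
2. with the pawl back, the wheel is turned backward by one notch (value of joint pawl above 1.1 rad and value of joint wheel between 0.4 and 0.66 rad), for 0.2 s.
At the end, for the whole second after the job is handed in: The pawl is down, home in the notch (within 0.06 rad), the wheel stands one notch back from its first one (joint between 0.40 and 0.65 rad) and both are at rest (value of joint pawl below 0.06 rad and value of joint wheel between 0.4 and 0.65 rad and velocity of joint wheel between -0.1 and 0.1 rad/s and velocity of joint pawl between -0.1 and 0.1 rad/s); the robot touches nothing.
It fails at once if a bystander is pushed, tipped, lifted or carried (moved by more than 20 mm) (distance of any of jar, slide_box, screwdriver, dish, beaker, wrench, post from where it was at the start of the episode above 0.02 m).
It also fails if it takes over 54 s, if anything falls off the work surface, if the arm or the gripper's body presses on something with over 40 N, if the wrist force passes 120 N, or if a joint passes its speed limit or range.

## Working session

There is one attempt and no reset: what is moved stays moved. The work goes in short steps, Python scripts to look and compute and a tool call to move; the robot and the scene stay as the last step left them, time stands still between calls to the robot, and variables do not carry over. Pictures are saved under pics/ and viewed, at most 10 in all, crops included, and the job is handed in when it is done.

Besides the shell and the picture viewer there is one more tool, called after "Request:" as a command line: name --argument value ..., lists and objects as JSON in quotes. servo_tool: Moves the arm, as the interface text tells. Its arguments: {"type":"object","properties":{"series":{"type":"array"},"newtons":{"type":"number"}},"required":["series"]}

```bash
mkdir -p pics; ls
cat > h.py <<'E'
import numpy as np, cv2
from scipy.spatial.transform import Rotation as R
from workcell import robot, snapshot, get_calibration, ticket, finder
def cam(n):
    c=get_calibration(n); f=192/np.tan(np.radians(c["fovy"])/2)
    K=np.array([[f,0,c["cx"]],[0,f,c["cy"]],[0,0,1]]); return c,K
E
python3 - <<'E'
from h import *
for n in("side","top"):
    im=snapshot(n); cv2.imwrite(f"pics/{n}0.png",im[:,:,::-1]); print(n,get_calibration(n))
    for q in["head","wheel_centre","capstan","spoke_tip","pawl_pivot","pawl_pin","jar","slide_box","screwdriver","dish","beaker","wrench","post"]:
        print(q,[(np.round(d["pixel"],1).tolist(),round(d["confidence"],2)) for d in finder.look_for(n,q)[:2]])
print(robot.get_state(),robot.tip_reach)
E
```

```text
pics
side {'fovy': 47.99979856278654, 'cx': 256.7521344840703, 'cy': 188.26029042291574, 'dist': array([-0.01875637,  0.        ,  0.        ,  0.        ,  0.        ]), 'position': array([ 0.30176105, -0.69469924,  0.77712594]), 'orientation': array([-126.97107511,    0.53456696,  -19.57842108])}
head [([217.2, 240.3], 0.57)]
wheel_centre [([217.5, 238.6], 0.62)]
capstan [([213.8, 238.5], 0.57)]
spoke_tip [([192.2, 250.5], 0.91)]
pawl_pivot [([215.1, 242.2], 0.76)]
pawl_pin [([215.1, 238.0], 0.63), ([196.3, 234.7], 0.6)]
jar [([207.4, 304.3], 0.7)]
slide_box [([185.8, 278.9], 0.79)]
screwdriver [([258.4, 269.5], 0.85), ([169.7, 188.8], 0.58)]
dish [([172.8, 188.3], 0.53)]
beaker [([178.0, 213.5], 0.94)]
wrench [([207.3, 197.7], 0.78), ([212.1, 240.3], 0.6)]
post [([262.0, 229.5], 0.65), ([214.3, 241.4], 0.22)]
top {'fovy': 43.82362085377363, 'cx': 258.94314083483704, 'cy': 187.75425505948957, 'dist': array([0.03507921, 0.        , 0.        , 0.        , 0.        ]), 'position': array([0.41007112, 0.14482021, 1.3257994 ]), 'orientation': array([-173.19440238,   -1.70509913,  -88.9
[... 484 characters left out ...]
)]
{'time': 1.4, 'joint_pos': array([ 6.80833353e+01,  5.22026056e+00,  7.05142860e+01,  1.21738936e-03,
        1.04266821e+02, -3.24735371e+00]), 'joint_vel': array([ 0.07182068,  0.06696287,  0.04369846, -0.03068936, -0.00155804,
       -0.02057343]), 'joint_torque': array([ 4.94395454e-05, -4.46190226e+01, -4.06500328e+01,  6.97791344e-02,
        1.97285466e-02,  1.78524749e-05]), 'tool_pos': array([0.19205071, 0.56844773, 0.24762113]), 'tool_rot': array([-1.79998701e+02, -1.25545130e-03,  1.61330989e+02]), 'force': array([-0.35343939,  0.4736725 , -0.48335955]), 'wrist_torque': array([ 0.02418956, -0.00758381, -0.03454378]), 'gripper_force': 0.0, 'grip_width': 0.0880138311265473} 0.025
```

View pics/side0.png

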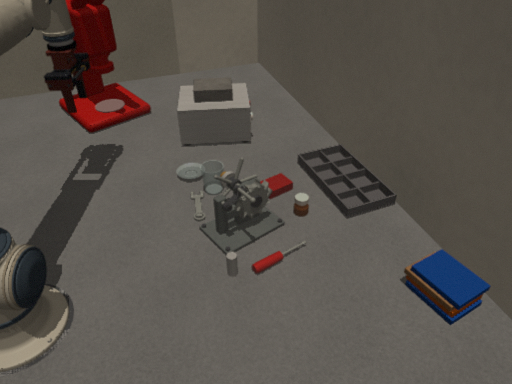

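View pics/top0.png

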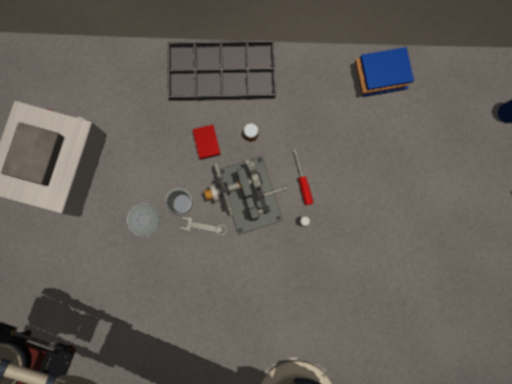

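The side view shows the head at about (col 240, row 215), and the top view has it at about (250, 193). The bystanders stand close around it. I'll zoom in on both.

Run:
```python
import cv2,numpy as np
a=cv2.imread("pics/side0.png")[150:280,180:320]; b=cv2.imread("pics/top0.png")[145:245,195:325]
a=cv2.resize(a,None,fx=4.5,fy=4.5,interpolation=cv2.INTER_CUBIC);b=cv2.resize(b,None,fx=6,fy=6,interpolation=cv2.INTER_CUBIC)
cv2.imwrite("pics/sc.png",np.clip(a*1.5,0,255).astype("uint8"));cv2.imwrite("pics/tc.png",np.clip(b*1.5,0,255).astype("uint8"))
```

```text
(no output)
```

View pics/sc.png

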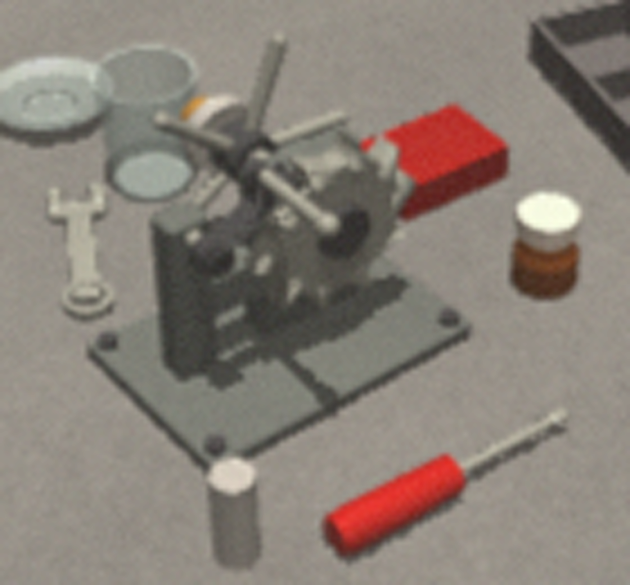

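View pics/tc.png

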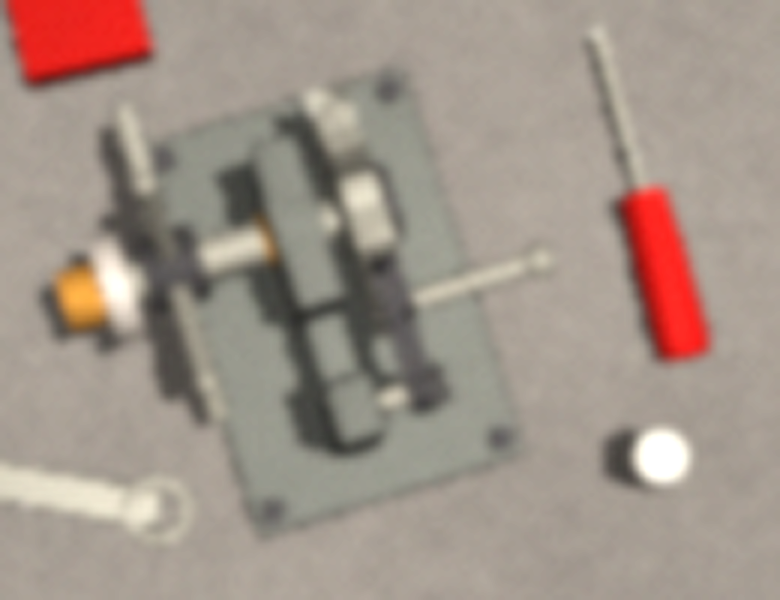

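The side crop shows the pawl down with its pin ball at (325,222), the upright spoke's tip at (278,42), and the post near the plate's front corner. The top crop shows the plate corners at about (405,78), (520,448), (262,535) and (160,140), with the ball at (541,258). I'll fit the head's pose to these.

```bash
cat >> h.py <<'E'
def proj(n,P):
    c,K=cam(n); Rm=R.from_euler("xyz",c["orientation"],degrees=True).as_matrix()
    p=(np.atleast_2d(P)-c["position"])@Rm
    return cv2.projectPoints(p,np.zeros(3),np.zeros(3),K,c["dist"])[0][:,0]
def ray(n,px,z):  # px = (col,row) -> point at height z
    c,K=cam(n); Rm=R.from_euler("xyz",c["orientation"],degrees=True).as_matrix()
    u=cv2.undistortPoints(np.array([[px]],float),K,c["dist"])[0,0]; d=Rm@[u[0],u[1],1]
    return c["position"]+d*(z-c["position"][2])/d[2]
def h2w(h,P):
    P=np.atleast_2d(P)/1000; c,s=np.cos(h[2]),np.sin(h[2])
    return np.c_[h[0]+c*P[:,0]-s*P[:,1],h[1]+s*P[:,0]+c*P[:,1],P[:,2]]
E
python3 - <<'E'
from h import *
from scipy.optimize import least_squares
T=[((405,78),(70,-45,12)),((520,448),(-120,-45,12)),((262,535),(-120,85,12)),((160,140),(70,85,12)),((541,258),(-49,-58,154)),]
S=[((468,330),(70,-45,12)),((90,350),(-120,85,12)),((325,222),(-49,-58,154)),((278,42),(29,85,167))]
tp=np.array([(np.array(a)+.5)/6-.5+(195,145) for a,_ in T]); sp=np.array([(np.array(a)+.5)/4.5-.5+(180,150) for a,_ in S])
tP=np.array([b for _,b in T]);sP=np.array([b for _,b in S])
def f(h): return np.r_[(proj("top",h2w(h,tP))-tp).ravel(),(proj("side",h2w(h,sP))-sp).ravel()]
for sel in(slice(None),slice(0,10),slice(10,None)):
    r=least_squares(lambda h:f(h)[sel],[.42,.16,0.2],loss="soft_l1"); print(r.x.round(4),f(r.x).reshape(-1,2).round(1).tolist())
    h=r.x
h=least_squares(f,[.42,.16,.2],loss="soft_l1").x; np.save("h.npy",h)
for n,p in[("pin",(-49,-36,154)),("ball",(-49,-58,154)),("pivot",(-83,0,114)),("spoke",(29,85,167)),("capstan",(0,85,95))]: print(n,h2w(h,p).round(4))
# bystanders from top at half height
for q,px,z in[("jar",(251.5,131),.055),("slide",(206,141),.028),("post",((662.5)/6+194.5,458.5/6+144.5),.06),("beaker",(180,200),.085),("dish",(142,219),.016)]: print(q,ray("top",px,z).round(3))
print(np.linalg.norm(h[:2]))
E
```

```text
[0.5777 0.1197 0.3202] [[0.8, -2.0], [2.3, 1.3], [0.1, 0.9], [-3.0, 1.2], [-0.3, 1.2], [2.0, -1.3], [-0.4, -1.6], [0.6, 0.7], [1.3, -1.6]]
[0.5802 0.1198 0.3149] [[1.0, -2.8], [2.0, 0.6], [-0.2, -0.1], [-2.9, 0.1], [-0.4, 0.3], [2.8, -1.5], [0.5, -2.1], [1.4, 0.5], [2.4, -1.8]]
[0.5744 0.1167 0.3325] [[1.5, -0.9], [3.8, 2.2], [1.8, 2.4], [-2.1, 2.8], [1.0, 2.2], [1.2, -0.6], [-1.5, -0.2], [0.0, 1.8], [0.0, -0.7]]
pin [[0.5426 0.0701 0.154 ]]
ball [[0.5495 0.0492 0.154 ]]
pivot [[0.4989 0.0936 0.114 ]]
spoke [[0.5785 0.2095 0.167 ]]
capstan [[0.551  0.2004 0.095 ]]
jar [0.717 0.133 0.055]
slide [0.693 0.257 0.028]
post [ 0.476 -0.014  0.06 ]
beaker [0.522 0.315 0.085]
dish [0.475 0.425 0.016]
0.589998066094361
```

```bash
cat >> h.py <<'E'
def goal(h,hx,hy,tipz):
    return h2w(h,(hx,hy,tipz+25))[0]
def todo(h,hx,hy,tipz):
    s=robot.get_state(); Rm=R.from_euler("xyz",s["tool_rot"],degrees=True)
    g=goal(h,hx,hy,tipz); yaw=s["tool_rot"][2]
    return "tool mm",(Rm.inv().apply(g-s["tool_pos"])*1000).round(1),"turn",round(yaw-(np.degrees(h[2])+90),2)
def where(h):
    s=robot.get_state(); d=s["tool_pos"]-[h[0],h[1],0]; c,s_=np.cos(h[2]),np.sin(h[2])
    return "t",round(s["time"],2),"head",(np.array([c*d[0]+s_*d[1],-s_*d[0]+c*d[1],d[2]-.025])*1000).round(1),"F",(R.from_euler("z",-h[2]).apply(s["force"])).round(2),"rot",s["tool_rot"].round(2)
E
python3 - <<'E'
from h import *
from scipy.optimize import least_squares
T=[((405,78),(70,-45,12)),((520,448),(-120,-45,12)),((262,535),(-120,85,12)),((160,140),(70,85,12)),((541,258),(-49,-58,154)),]
S=[((468,330),(70,-45,12)),((90,350),(-120,85,12)),((325,222),(-49,-58,154)),((278,42),(29,85,167))]
tp=np.array([(np.array(a)+.5)/6-.5+(195,145) for a,_ in T]); sp=np.array([(np.array(a)+.5)/4.5-.5+(180,150) for a,_ in S])
tP=np.array([b for _,b in T],float);sP=np.array([b for _,b in S],float)
m=np.array([-25,20,0.]);
def ins(P,d):
    Q=P.copy(); k=P[:,2]==12; Q[k]-=d*np.sign(P[k]-m)*[1,1,0]; return Q
def f(h): return np.r_[(proj("top",h2w(h,ins(tP,h[3]*100)))-tp).ravel(),(proj("side",h2w(h,ins(sP,h[3]*100)))-sp).ravel()]
r=least_squares(f,[.57,.12,.32,0],loss="soft_l1",f_scale=.7); h=r.x; print(h.round(4),f(h).reshape(-1,2).round(1).tolist())
np.save("h.npy",h)
print("pin",h2w(h,(-49,-36,154)))
for p in[(60,105),(110,85),(148,105),(100,125)]: print("micro",ray("side",p,0).round(2))
for p in[(90,120),(65,212)]: print("toaster",ray("top",p,.15).round(2))
print(todo(h,-20,-36,200)); print(where(h))
E
```

```text
[0.5768 0.1194 0.3171 0.0336] [[0.2, -0.1], [0.7, 1.0], [0.8, -0.3], [-1.3, 2.2], [-0.2, 1.6], [-0.1, -1.3], [1.0, -1.5], [0.1, 0.9], [1.1, -1.5]]
pin [[0.541433   0.06994589 0.154     ]]
micro [0.08 1.09 0.  ]
micro [ 0.28  1.23 -0.  ]
micro [0.41 0.96 0.  ]
micro [0.22 0.86 0.  ]
toaster [0.71 0.54 0.15]
toaster [0.48 0.58 0.15]
('tool mm', array([-513.8, -343. ,   22.6]), 'turn', np.float64(53.17))
('t', 1.4, 'head', array([-225.5,  546.6,  222.6]), 'F', array([-0.19,  0.56, -0.48]), 'rot', array([-180.  ,   -0.  ,  161.33]))
```

Request:
servo_tool --series '[{"gripper":0,"delta_pos":[-50,-33,0],"turn":0},{"gripper":0,"delta_pos":[-50,-33,0],"turn":0},{"gripper":0,"delta_pos":[-50,-33,0],"turn":0},{"gripper":0,"delta_pos":[-50,-33,0],"turn":0},{"gripper":0,"delta_pos":[-50,-33,0],"turn":0},{"gripper":0,"delta_pos":[-50,-33,0],"turn":0},{"gripper":0,"delta_pos":[-50,-33,0],"turn":0},{"gripper":0,"delta_pos":[-50,-33,0],"turn":0}]' --newtons 30

```text
time: 2.4
tool_pos: [0.4874, 0.1886, 0.2479]
tool_rot: [180.0, 0.0, 161.3]
force: [1.2, 0.1, 0.8]
grip_width: 0.0111
gripper_force: 0.0
```

Request:
servo_tool --series '[{"gripper":0,"delta_pos":[0,0,0],"turn":10.6},{"gripper":0,"delta_pos":[0,0,0],"turn":10.6},{"gripper":0,"delta_pos":[0,0,0],"turn":10.6},{"gripper":0,"delta_pos":[0,0,0],"turn":10.6},{"gripper":0,"delta_pos":[0,0,0],"turn":10.6},{"gripper":0,"delta_pos":[0,0,0],"turn":0.2},{"gripper":0,"delta_pos":[0,0,0],"turn":0},{"gripper":0,"delta_pos":[0,0,0],"turn":0}]'

```text
time: 3.4
tool_pos: [0.4865, 0.1903, 0.2477]
tool_rot: [180.0, 0.0, 108.2]
force: [0.4, 0.7, 0.4]
grip_width: 0.0008
gripper_force: 0.0
```

```bash
python3 -c "
from h import *
h=np.load('h.npy');print(todo(h,-20,-36,200));print(where(h))"
```

```text
('tool mm', array([-131.6,   43.5,   22.7]), 'turn', np.float64(0.08))
('t', 3.4, 'head', array([-63.7,  95.5, 222.7]), 'F', array([0.63, 0.54, 0.44]), 'rot', array([180.  ,   0.  , 108.25]))
```

Request:
servo_tool --series '[{"gripper":0,"delta_pos":[-44,15,0],"turn":0},{"gripper":0,"delta_pos":[-44,15,0],"turn":0},{"gripper":0,"delta_pos":[-44,14,0],"turn":0},{"gripper":0,"delta_pos":[0,0,0],"turn":0},{"gripper":0,"delta_pos":[0,0,30],"turn":0},{"gripper":0,"delta_pos":[0,0,30],"turn":0},{"gripper":0,"delta_pos":[0,0,24],"turn":0},{"gripper":0,"delta_pos":[0,0,0],"turn":0}]'

```text
time: 4.4
tool_pos: [0.5679, 0.0793, 0.1614]
tool_rot: [-179.8, -0.1, 108.2]
force: [-1.1, 1.0, 0.2]
grip_width: 0.0006
gripper_force: 0.0
```

```bash
python3 -c "
from h import *
h=np.load('h.npy');print(where(h))
s=[cv2.resize(snapshot(n)[a:a+90,b:b+110,::-1],None,fx=k,fy=k,interpolation=2) for n,a,b,k in(('side',150,190,3.6),('top',150,195,3.6))]
cv2.imwrite('pics/p1.png',np.hstack(s))"
```

```text
('t', 4.4, 'head', array([-20.9, -35.4, 136.4]), 'F', array([-0.75,  1.31,  0.17]), 'rot', array([-1.7976e+02, -8.0000e-02,  1.0823e+02]))
```

View pics/p1.png

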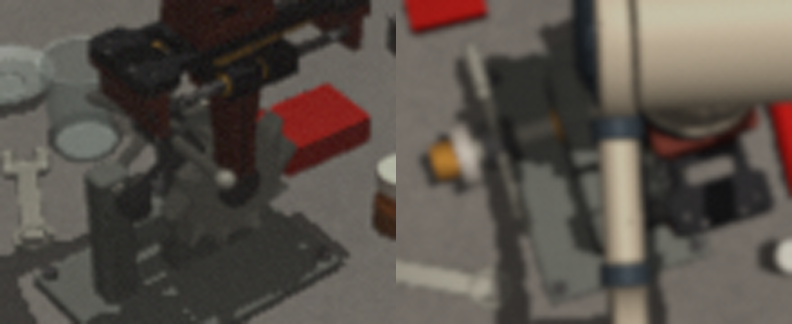

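The side view shows the closed fingers hanging just to the right of the pin ball (225,180), tips below it. Nothing is in contact, so I'll push towards head -x.

Request:
servo_tool --series '[{"gripper":0,"delta_pos":[0,-5,0],"turn":0},{"gripper":0,"delta_pos":[0,-5,0],"turn":0},{"gripper":0,"delta_pos":[0,-5,0],"turn":0},{"gripper":0,"delta_pos":[0,-5,0],"turn":0},{"gripper":0,"delta_pos":[0,-5,0],"turn":0},{"gripper":0,"delta_pos":[0,-5,0],"turn":0},{"gripper":0,"delta_pos":[0,-5,0],"turn":0},{"gripper":0,"delta_pos":[0,-5,0],"turn":0}]'

```text
time: 5.5
tool_pos: [0.531, 0.066, 0.1635]
tool_rot: [-180.0, -0.0, 108.1]
force: [-0.3, 0.2, 0.0]
grip_width: 0.0002
gripper_force: 0.2
```

Request:
servo_tool --series '[{"gripper":0,"delta_pos":[0,-5,0],"turn":0},{"gripper":0,"delta_pos":[0,-5,0],"turn":0},{"gripper":0,"delta_pos":[0,-5,0],"turn":0},{"gripper":0,"delta_pos":[0,-5,0],"turn":0},{"gripper":0,"delta_pos":[0,-5,0],"turn":0},{"gripper":0,"delta_pos":[0,-5,0],"turn":0},{"gripper":0,"delta_pos":[0,0,0],"turn":0},{"gripper":0,"delta_pos":[0,0,0],"turn":0}]'

```text
time: 6.5
tool_pos: [0.5029, 0.0568, 0.1637]
tool_rot: [180.0, 0.0, 108.1]
force: [0.1, 0.3, -0.6]
grip_width: 0.0007
gripper_force: 0.0
```

```bash
python3 -c "
from h import *
h=np.load('h.npy');print(where(h))
s=[cv2.resize(snapshot(n)[a:a+90,b:b+110,::-1],None,fx=k,fy=k,interpolation=2) for n,a,b,k in(('side',150,190,3.6),('top',150,195,3.6))]
cv2.imwrite('pics/p2.png',np.hstack(s))"
```

```text
('t', 6.5, 'head', array([-89.7, -36.5, 138.7]), 'F', array([ 0.22,  0.19, -0.62]), 'rot', array([179.99,   0.  , 108.13]))
```

View pics/p2.png

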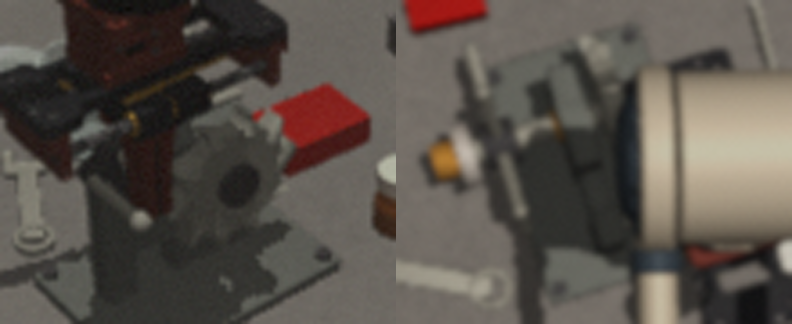

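The finger now stands to the right of the ball, which has moved to crop (140,220), i.e. pixel (229,211). I'll compare that with the projection of the tipped-back pose.

```bash
python3 -c "
from h import *
h=np.load('h.npy')
for a in(0,.8,1.0,1.2,1.4):
    t=np.radians(49.6)+a; print(a,proj('side',h2w(h,(-83+52*np.cos(t),-58,114+52*np.sin(t)))).round(1))
print(todo(h,60,85,195))"
```

```text
0 [[251.9 200. ]]
0.8 [[238.2 202.4]]
1.0 [[234.5 204.9]]
1.2 [[231.1 207.9]]
1.4 [[228.1 211.4]]
('tool mm', array([121.6, 149.6, -56.4]), 'turn', np.float64(-0.03))
```

Request:
servo_tool --series '[{"gripper":0,"delta_pos":[0,6,0],"turn":0},{"gripper":0,"delta_pos":[0,0,-30],"turn":0},{"gripper":0,"delta_pos":[0,0,-32],"turn":0},{"gripper":0,"delta_pos":[30,36,0],"turn":0},{"gripper":0,"delta_pos":[30,36,0],"turn":0},{"gripper":0,"delta_pos":[30,36,0],"turn":0},{"gripper":0,"delta_pos":[31,36,0],"turn":0},{"gripper":0,"delta_pos":[0,0,0],"turn":0}]'

```text
time: 7.6
tool_pos: [0.6085, 0.2211, 0.2228]
tool_rot: [-179.8, -0.0, 108.3]
force: [-0.6, 0.2, -0.1]
grip_width: 0.0004
gripper_force: 0.0
```

Request:
servo_tool --series '[{"gripper":0,"delta_pos":[0,0,0],"turn":0},{"gripper":0,"delta_pos":[0,0,16],"turn":0},{"gripper":0,"delta_pos":[0,0,16],"turn":0},{"gripper":0,"delta_pos":[0,0,16],"turn":0},{"gripper":0,"delta_pos":[0,0,0],"turn":0},{"gripper":0,"delta_pos":[0,0,0],"turn":0},{"gripper":0,"delta_pos":[0,0,0],"turn":0},{"gripper":0,"delta_pos":[0,0,0],"turn":0}]'

```text
time: 8.6
tool_pos: [0.608, 0.2186, 0.1784]
tool_rot: [179.9, 0.0, 108.1]
force: [1.2, -0.0, -0.0]
grip_width: 0.0004
gripper_force: 0.0
```

```bash
python3 -c "
from h import *
h=np.load('h.npy');print(where(h))
s=[cv2.resize(snapshot(n)[a:a+90,b:b+110,::-1],None,fx=k,fy=k,interpolation=2) for n,a,b,k in(('side',150,190,3.6),('top',150,195,3.6))]
cv2.imwrite('pics/p3.png',np.hstack(s))
for n in('side','top'): print(n,[(d['pixel'],d['confidence']) for d in finder.look_for(n,'spoke_tip')[:2]],[(w,proj(n,h2w(h,(78*np.sin(.314-w),85,95+78*np.cos(.314-w)))).round(1).tolist()) for w in(-.07,.4,.56)])"
```

```text
('t', 8.6, 'head', array([ 60.6,  84.4, 153.4]), 'F', array([ 1.12, -0.4 , -0.01]), 'rot', array([179.93,   0.  , 108.14]))
side [([192.7, 246.8], 0.94)] [(-0.07, [[242.5, 157.3]]), (0.4, [[231.1, 160.3]]), (0.56, [[227.2, 162.7]])]
top [([191.5, 258.3], 0.88)] [(-0.07, [[219.7, 175.1]]), (0.4, [[223.9, 188.8]]), (0.56, [[225.3, 193.7]])]
```

View pics/p3.png

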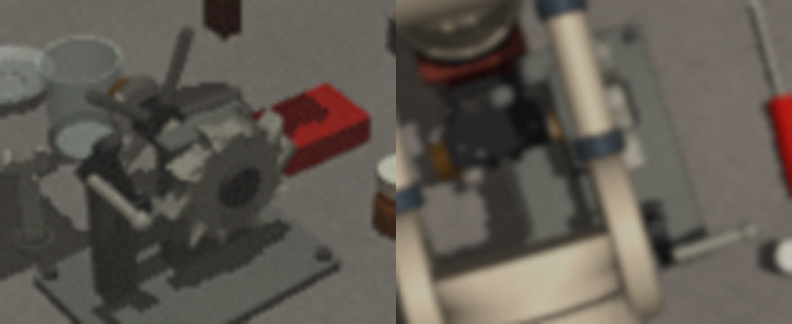

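The spoke tip is at about (242,159), which matches the start pose, and the finger is on its +x side. The pawl is tipped back. I'll push the spoke a little short of the target first.

Request:
servo_tool --series '[{"gripper":0,"delta_pos":[0,-7,0],"turn":0},{"gripper":0,"delta_pos":[0,-7,0],"turn":0},{"gripper":0,"delta_pos":[0,-7,0],"turn":0},{"gripper":0,"delta_pos":[0,-7,0],"turn":0},{"gripper":0,"delta_pos":[0,-7,0],"turn":0},{"gripper":0,"delta_pos":[0,-7,0],"turn":0},{"gripper":0,"delta_pos":[0,-7,0],"turn":0},{"gripper":0,"delta_pos":[0,0,0],"turn":0}]'

```text
time: 9.8
tool_pos: [0.5604, 0.203, 0.1773]
tool_rot: [-179.9, -0.0, 108.1]
force: [0.3, 0.1, -1.0]
grip_width: 0.0004
gripper_force: 0.0
```

```bash
python3 -c "
from h import *
h=np.load('h.npy');print(where(h))
im=snapshot('side')[:,:,::-1]; cv2.imwrite('pics/p4.png',cv2.resize(im[140:230,190:290],None,fx=6,fy=6,interpolation=2)); cv2.imwrite('pics/raw4.png',im)
print([(d['pixel'],d['confidence']) for d in finder.look_for('side','spoke_tip')[:2]])"
```

```text
('t', 9.8, 'head', array([ 10.5,  84.5, 152.3]), 'F', array([ 0.28,  0.03, -1.04]), 'rot', array([-179.92,   -0.  ,  108.14]))
[([193.1, 247.7], 0.58)]
```

View pics/p4.png

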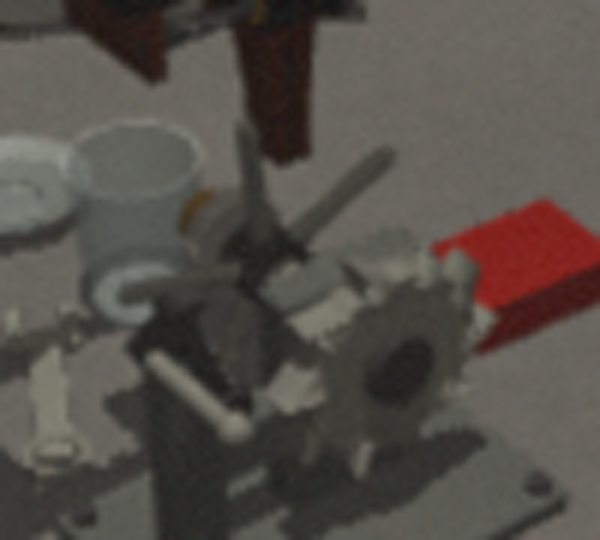

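The spoke tip is now at (230.4,160.8) and the right-hand spoke's tip at (254.7,165.8). I'll estimate w from both.

```bash
python3 -c "
from h import *
h=np.load('h.npy')
for w in(-.07,.36,.4,.44,.48,.52,.56):
    P=lambda k:proj('side',h2w(h,(78*np.sin(.314-w+k*1.2566),85,95+78*np.cos(.314-w+k*1.2566))))[0].round(1).tolist()
    print(w,P(0),P(1),P(-1),np.subtract(P(1),P(0)).round(1))
print('hub',proj('side',h2w(h,(0,85,95))),'ball',proj('side',h2w(h,(-116,-58,154))))
a=cv2.resize(cv2.imread('pics/side0.png')[140:230,190:290],None,fx=4,fy=4,interpolation=2);b=cv2.resize(cv2.imread('pics/raw4.png')[140:230,190:290],None,fx=4,fy=4,interpolation=2)
cv2.imwrite('pics/cmp.png',np.hstack([a,b]))"
```

```text
-0.07 [242.5, 157.3] [257.6, 175.1] [214.5, 176.6] [15.1 17.8]
0.36 [232.1, 159.8] [256.0, 165.8] [210.2, 188.2] [23.9  6. ]
0.4 [231.1, 160.3] [255.7, 165.0] [210.0, 189.3] [24.6  4.7]
0.44 [230.1, 160.9] [255.3, 164.3] [209.9, 190.3] [25.2  3.4]
0.48 [229.2, 161.4] [254.9, 163.6] [209.8, 191.4] [25.7  2.2]
0.52 [228.2, 162.0] [254.4, 163.0] [209.8, 192.4] [26.2  1. ]
0.56 [227.2, 162.7] [254.0, 162.4] [209.8, 193.4] [26.8 -0.3]
hub [[234.50432114 183.8686627 ]] ball [[228.20088511 211.36774279]]
```

View pics/cmp.png

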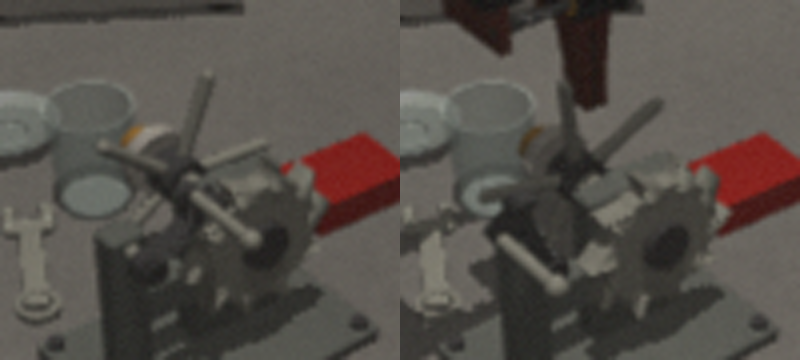

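Left is the start and right is now. The difference between the two tips is about (24.3,4.4) px, so w is about 0.41; the finger geometry gives about 0.45. I'll push 7 mm more.

Request:
servo_tool --series '[{"gripper":0,"delta_pos":[0,-2,0],"turn":0},{"gripper":0,"delta_pos":[0,-2,0],"turn":0},{"gripper":0,"delta_pos":[0,-2,0],"turn":0},{"gripper":0,"delta_pos":[0,-1,0],"turn":0},{"gripper":0,"delta_pos":[0,0,0],"turn":0},{"gripper":0,"delta_pos":[0,0,0],"turn":0},{"gripper":0,"delta_pos":[0,0,0],"turn":0},{"gripper":0,"delta_pos":[0,0,0],"turn":0}]'

```text
time: 10.9
tool_pos: [0.5545, 0.201, 0.1777]
tool_rot: [-180.0, 0.0, 108.1]
force: [0.1, 0.0, -1.2]
grip_width: 0.0008
gripper_force: 0.5
```

```bash
python3 -c "
from h import *
h=np.load('h.npy');print(where(h))
im=snapshot('side')[:,:,::-1]; cv2.imwrite('pics/p5.png',cv2.resize(im[145:195,200:270],None,fx=10,fy=10,interpolation=2))"
```

```text
('t', 10.9, 'head', array([  4.3,  84.4, 152.7]), 'F', array([ 0.13, -0.02, -1.16]), 'rot', array([-179.99,    0.  ,  108.13]))
```

View pics/p5.png

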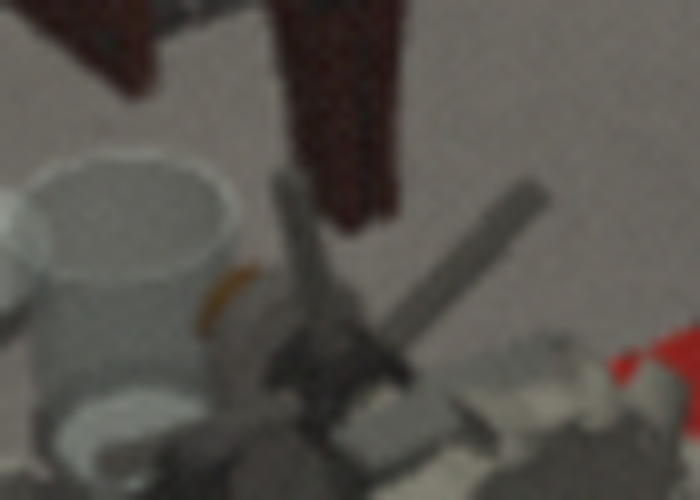

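The tips' difference is about (25.7,1.7), so w is about 0.50. I'll push 2 mm more, then back off and lift.

Request:
servo_tool --series '[{"gripper":0,"delta_pos":[0,-1,0],"turn":0},{"gripper":0,"delta_pos":[0,-1,0],"turn":0},{"gripper":0,"delta_pos":[0,0,0],"turn":0},{"gripper":0,"delta_pos":[0,0,0],"turn":0},{"gripper":0,"delta_pos":[0,0,0],"turn":0},{"gripper":0,"delta_pos":[0,0,0],"turn":0},{"gripper":0,"delta_pos":[0,0,0],"turn":0},{"gripper":0,"delta_pos":[0,0,0],"turn":0}]'

```text
time: 11.95
tool_pos: [0.5526, 0.2004, 0.1776]
tool_rot: [-180.0, 0.0, 108.1]
force: [2.3, 0.1, -0.1]
grip_width: 0.0004
gripper_force: 0.8
```

Request:
servo_tool --series '[{"gripper":0,"delta_pos":[0,8,0],"turn":0},{"gripper":0,"delta_pos":[0,6,-10],"turn":0},{"gripper":0,"delta_pos":[0,0,-30],"turn":0},{"gripper":0,"delta_pos":[0,0,-15],"turn":0},{"gripper":0,"delta_pos":[-30,0,0],"turn":0},{"gripper":0,"delta_pos":[-40,0,0],"turn":0},{"gripper":0,"delta_pos":[-40,0,0],"turn":0},{"gripper":0,"delta_pos":[-10,0,0],"turn":0}]'

```text
time: 12.95
tool_pos: [0.6039, 0.0887, 0.2327]
tool_rot: [-180.0, 0.0, 108.0]
force: [0.5, 0.2, -0.4]
grip_width: 0.0003
gripper_force: 0.0
```

Run:
```python
from h import *
from scipy.optimize import minimize_scalar
h=np.load('h.npy');print(where(h))
im=snapshot('side')[:,:,::-1]; cv2.imwrite('pics/raw6.png',im)
# wheel angle: contrast of spoke bodies vs their two flanks in each image
def score(I,w,off,ks):
    I=cv2.GaussianBlur(cv2.cvtColor(I,cv2.COLOR_BGR2GRAY).astype(np.float32),(0,0),.7); s=0
    for k in ks:
        a=.314-w+k*1.2566; r=np.linspace(38,74,25)
        p=proj('side',h2w(h,np.c_[r*np.sin(a),0*r+85,95+r*np.cos(a)]))+off; d=p[-1]-p[0]; n=np.array([-d[1],d[0]])/np.hypot(*d)
        g=lambda q:cv2.remap(I,q[:,0].astype(np.float32)[None],q[:,1].astype(np.float32)[None],1)[0]
        s+=np.mean(g(p)-(g(p+4*n)+g(p-4*n))/2)
    return s
I0=cv2.imread('pics/side0.png')
ws=np.arange(-.3,.85,.01)
for nm,I,ks,sg in(("start",I0,(0,),-1),("p4",cv2.imread('pics/raw4.png'),(0,1),-1),("now",im.copy(),(0,1),-1),("now0",im.copy(),(0,),-1),("now1",im.copy(),(1,),-1)):
    for off in((0,0),(-.4,.8)):
        v=np.array([sg*score(I,w,np.array(off),ks) for w in ws]); j=v.argsort()[::-1][:5]; print(nm,off,ws[j].round(2),v[j].round(1))
print([(d['pixel'],d['confidence']) for d in finder.look_for('side','spoke_tip')[:2]],[(d['pixel'],d['confidence']) for d in finder.look_for('side','pawl_pin')[:2]])
print(todo(h,-139,-36,200))
```

```text
('t', 12.95, 'head', array([ 16.2, -37.6, 207.7]), 'F', array([ 0.54, -0.01, -0.35]), 'rot', array([-1.7998e+02,  1.0000e-02,  1.0798e+02]))
start (0, 0) [-0.07 -0.08 -0.06 -0.09 -0.05] [22.2 22.1 22.  21.7 21.7]
start (-0.4, 0.8) [-0.08 -0.07 -0.09 -0.06 -0.1 ] [23.2 23.1 23.1 22.7 22.6]
p4 (0, 0) [0.45 0.44 0.46 0.43 0.42] [59.3 59.3 58.7 58.6 57.4]
p4 (-0.4, 0.8) [0.44 0.43 0.45 0.42 0.46] [59.3 59.1 58.5 58.2 56.9]
now (0, 0) [0.56 0.55 0.57 0.54 0.58] [88.  87.5 87.2 85.9 85.2]
now (-0.4, 0.8) [0.54 0.55 0.53 0.56 0.52] [83.3 82.6 82.6 80.8 80.6]
now0 (0, 0) [0.55 0.56 0.54 0.57 0.53] [53.  53.  52.2 52.1 50.5]
now0 (-0.4, 0.8) [0.52 0.53 0.51 0.54 0.5 ] [52.6 52.5 51.8 51.5 50.3]
now1 (0, 0) [0.57 0.58 0.56 0.59 0.55] [35.1 35.  35.  34.6 34.5]
now1 (-0.4, 0.8) [0.59 0.58 0.6  0.57 0.61] [35.5 35.4 35.3 35.  34.9]
[([194.6, 247.0], 0.68)] [([201.2, 222.2], 0.8)]
('tool mm', array([  -0.9, -155.4,    7.7]), 'turn', np.float64(-0.06))
```

The wheel is at about 0.555, the middle of the home window. Next I'll go to the pawl's far side and tip it forward.

Request:
servo_tool --series '[{"gripper":0,"delta_pos":[0,-40,0],"turn":0},{"gripper":0,"delta_pos":[0,-50,0],"turn":0},{"gripper":0,"delta_pos":[0,-50,0],"turn":0},{"gripper":0,"delta_pos":[0,-16,0],"turn":0},{"gripper":0,"delta_pos":[0,0,20],"turn":0},{"gripper":0,"delta_pos":[0,0,30],"turn":0},{"gripper":0,"delta_pos":[0,0,20],"turn":0},{"gripper":0,"delta_pos":[0,0,0],"turn":0}]'

```text
time: 14.1
tool_pos: [0.4541, 0.0429, 0.161]
tool_rot: [-179.8, -0.1, 108.2]
force: [0.2, 0.6, 1.0]
grip_width: 0.0004
gripper_force: 0.0
```

Request:
servo_tool --series '[{"gripper":0,"delta_pos":[0,4,0],"turn":0},{"gripper":0,"delta_pos":[0,4,0],"turn":0},{"gripper":0,"delta_pos":[0,4,0],"turn":0},{"gripper":0,"delta_pos":[0,4,0],"turn":0},{"gripper":0,"delta_pos":[0,4,0],"turn":0},{"gripper":0,"delta_pos":[0,4,0],"turn":0},{"gripper":0,"delta_pos":[0,4,0],"turn":0},{"gripper":0,"delta_pos":[0,4,0],"turn":0}]'

```text
time: 15.1
tool_pos: [0.4858, 0.0522, 0.1626]
tool_rot: [180.0, -0.0, 108.1]
force: [-0.3, 0.4, 0.6]
grip_width: 0.0006
gripper_force: 0.1
```

```bash
python3 -c "
from h import *
h=np.load('h.npy');print(where(h));snapshot('side')
print([(d['pixel'],d['confidence']) for d in finder.look_for('side','pawl_pin')[:2]])"
```

```text
('t', 15.1, 'head', array([-107.4,  -35.5,  137.6]), 'F', array([-0.19,  0.49,  0.62]), 'rot', array([180.  ,  -0.  , 108.13]))
[([205.8, 232.7], 0.5)]
```

Request:
servo_tool --series '[{"gripper":0,"delta_pos":[0,4,0],"turn":0},{"gripper":0,"delta_pos":[0,4,0],"turn":0},{"gripper":0,"delta_pos":[0,4,0],"turn":0},{"gripper":0,"delta_pos":[0,4,0],"turn":0},{"gripper":0,"delta_pos":[0,4,0],"turn":0},{"gripper":0,"delta_pos":[0,0,0],"turn":0},{"gripper":0,"delta_pos":[0,0,0],"turn":0},{"gripper":0,"delta_pos":[0,0,0],"turn":0}]'

```text
time: 16.2
tool_pos: [0.5044, 0.0583, 0.1627]
tool_rot: [180.0, 0.0, 108.1]
force: [0.5, -0.1, -0.1]
grip_width: 0.0007
gripper_force: 0.0
```

Request:
servo_tool --series '[{"gripper":0,"delta_pos":[0,-10,0],"turn":0},{"gripper":0,"delta_pos":[0,-10,-20],"turn":0},{"gripper":0,"delta_pos":[0,0,-50],"turn":0},{"gripper":0,"delta_pos":[0,-40,-20],"turn":0},{"gripper":0,"delta_pos":[0,-40,0],"turn":0},{"gripper":0,"delta_pos":[0,-10,0],"turn":0},{"gripper":0,"delta_pos":[0,0,0],"turn":0},{"gripper":0,"delta_pos":[0,0,0],"turn":0}]'

```text
time: 17.2
tool_pos: [0.4004, 0.0243, 0.2521]
tool_rot: [-180.0, -0.0, 108.1]
force: [0.8, -0.4, 0.5]
grip_width: 0.0007
gripper_force: 0.0
```

```bash
cat > m.py <<'E'
from h import *
h=np.load('h.npy');print(where(h))
im=snapshot('side')[:,:,::-1].copy(); cv2.imwrite('pics/raw7.png',im)
def rod(I,P,D):
    I=cv2.GaussianBlur(cv2.cvtColor(I,cv2.COLOR_BGR2GRAY).astype(np.float32),(0,0),.7)
    p=proj('side',h2w(h,P)); d=p[-1]-p[0]; n=np.array([-d[1],d[0]])/np.hypot(*d)
    g=lambda q:cv2.remap(I,q[:,0].astype(np.float32)[None],q[:,1].astype(np.float32)[None],1)[0]
    return np.mean(g(p)-(g(p+D*n)+g(p-D*n))/2)
r=np.linspace(38,74,25); ws=np.arange(.2,.85,.01)
v=[-sum(rod(im,np.c_[r*np.sin(a),0*r+85,95+r*np.cos(a)],4) for a in(.314-w,1.5706-w)) for w in ws]; j=np.argsort(v)[::-1][:4]; print("wheel",ws[j].round(2))
# pawl pin: brightness patch match of ball/pin vs start picture, shift of the template
I0=cv2.imread('pics/side0.png'); y=np.linspace(-58,-15,30)
for nm,I in(("start",I0),("now",im)):
    As=np.arange(-.1,1.5,.02)
    v=[rod(I,np.c_[0*y-83+52*np.cos(.8657+a),y,0*y+114+52*np.sin(.8657+a)],4) for a in As]; j=np.argsort(v)[::-1][:5]; print(nm,"pawl",As[j].round(2),np.round(np.array(v)[j],1))
c=np.array([251.9,200.]).round().astype(int); t=I0[c[1]-5:c[1]+6,c[0]-5:c[0]+6]
m=cv2.matchTemplate(im[180:230,215:275],t,cv2.TM_CCOEFF_NORMED); _,mx,_,l=cv2.minMaxLoc(m); print("ball shift",l[0]+215+5-c[0],l[1]+180+5-c[1],mx)
print([(d['pixel'],d['confidence']) for d in finder.look_for('side','pawl_pin')[:2]])
E
python3 m.py
```

```text
('t', 17.2, 'head', array([-197.3,  -35.4,  227.1]), 'F', array([ 0.65, -0.64,  0.47]), 'rot', array([-1.7996e+02, -2.0000e-02,  1.0814e+02]))
wheel [0.54 0.53 0.55 0.52]
start pawl [-0.1  -0.08 -0.06 -0.04 -0.02] [31.6 31.  30.2 29.  27.7]
now pawl [-0.1  -0.08 -0.06 -0.04 -0.02] [35.8 35.3 34.4 33.2 31.8]
ball shift 0 0 0.9958180785179138
[([198.3, 235.9], 0.84), ([207.3, 200.6], 0.72)]
```

Run:
```python
from h import *
a=cv2.imread('pics/side0.png',0); b=cv2.imread('pics/raw7.png',0)
W=np.eye(2,3,dtype=np.float32); s=np.s_[193:208,240:260]
cc,W=cv2.findTransformECC(a[s],b[s],W,cv2.MOTION_TRANSLATION); print("pin shift px",W[:,2],cc)
if cc>.95 and np.abs(W[:,2]).max()<.5: print(ticket.job_done())
```

```text
pin shift px [-0.06313342 -0.07837157] 0.9869092423710345
the job is handed in; nothing more can be done
None
```

The job is handed in (about 17 s of the 54 s used): I tipped the pawl back, turned the wheel back one notch to about 0.54 rad, and dropped the pawl home with its pin within 0.1 px of its starting place. The verdict was not reported back.

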